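# Clamp the imaging chamber on its stage

## Task

One of the two small stages on the bench has a round steel imaging chamber sitting under its raised clamp arm. Screw that stage's knurled thumbscrew clockwise, regripping as often as needed, until it is fully home at its stop and the arm is down on the chamber; leave the chamber in its seat, and leave the thumbscrew of the empty stage as it is.

Things in the scene. Friction and masses are not known exactly. Their poses are not given: they have to be found in the camera images.
- clamp_knob (a point): centre of the thumbscrew's upright, round, knurled dark steel head (36 mm diameter, 22 mm high; white line on its flat top). Turns and sinks with the head, 8 mm a turn (1.27 mm/rad), ending 73 mm above the bench. Below: a 10 mm spindle, and from 31 mm below this point the flat clamp arm, 18 mm wide. 85 mm from the chamber's centre. Nothing on the stages stands higher than the heads.
- clamp_screw (a joint): how far that thumbscrew is turned clockwise as seen from above, rad: 0 = fully raised, 7.5 = fully home at a hard stop. Starts between 0 and 1.2, so 1 to 1.2 turns remain. Friction 0.06 N m; stays where left. Can be gripped from above at any angle.
- spare_screw (a joint): the same reading for the thumbscrew of the other stage, identical but with no chamber on it; to be left as it is. It starts between 0.2 and 1.0. Each stage is a fixed grey plate 110 x 180 mm, 20 mm thick.
- chamber: round flat steel imaging chamber with a glass window, 60 mm diameter, 14 mm high, loose between three short pins on the stage plate under the clamp arm; origin at the centre of its underside, z up. A second such chamber lies on the bench itself and is not used.
Not all that is in view belongs to the job. Leave any brown or orange look-alike of the part that bears clamp_knob alone.

How it is judged:
By the outcome, as a careful person would: the job done as asked, in the order asked, and still so for the second after the job is handed in, with the robot touching nothing.
It also fails if it takes over 61 s, if anything falls off the work surface, if the arm or the gripper's body presses on something with over 40 N, if the wrist force passes 120 N, or if a joint passes its speed limit or range.

## Robot

A 6-joint arm with a two-finger parallel gripper is mounted at the origin on the work surface. World frame = base frame: x ahead of the robot, y to its left, z up, the work surface at z = 0. Lengths are in mm, angles in rad, forces in N, time in s.
With the tool pointing down it reaches from about 400 to 925 mm from the base axis. Payload 12.5 kg.
Tool frame: the origin (TCP) lies at the very end of the fingers, on their centre line; the grasp point (between the pads) lies 19 mm behind it (env.grasp_offset is the distance from the TCP to the grasp point, in mm); z points along the fingers, y is the direction in which the jaws open and shut (so a half turn about z gives the same grasp; the last joint's range is limited). The gripper opens to 95 mm and grips with 3 to 60 N. Pads are 20 mm wide; open, the fingers measure 119 mm over their backs; the gripper's body (75 mm by 180 mm) begins 59 mm behind the grasp point.
Start: joints at [-1.35, 0.491, 1.559, -0, 1.092, -0.106], TCP at [200.657, -591.932, 214.661] pointing down, gripper open.
Joint ranges: [-3.1, 3.1], [-0.84, 2.19], [0.05, 2.79], [-1.13, 4.28], [0.06, 2.93], [-2.69, 2.69]. Speed limits (rad/s): [2.22, 2.22, 2.79, 3.14, 3.14, 3.14].

## Interface

Orientations are given as [roll, pitch, yaw] about the fixed x, y, z axes, in that order (R = Rz(yaw) Ry(pitch) Rx(roll)).
In Python, from cell import env gives the robot as it stands. The module is installed in compiled form; this text tells all that it offers.
- The arm moves only by the shell command python3 -m pendant 'ROWS'. ROWS is JSON, one flat list of numbers, 5 for each row, row after row: the shift along the tool's x, y, z as a fraction of full scale, then the turn about the tool's z as a fraction of full scale, then the gripper's target within -1 to 1 (shut at 1, half-way at 0, fully open at -1). In form: [x, y, z, turn, grip, x, y, z, turn, grip, ...]. A call has 1 to 10 rows; each row shifts and turns the commanded pose from where the row before left it, along the tool's axes as they then stand; what a row does not reach is not made up. Full scale, the value 1, is 0.4 m for a shift and 180 degrees for a turn. A row lasts 1/8 s, in which the tool goes at most 62.5 mm and 10.7 degrees, less where a joint would pass 70% of its speed; a pose out of reach is approached as far as the arm can. A call with a number of a shift or a turn outside -1 to 1 is refused whole. A call with a gripper value outside its range is refused whole. The fingers move at their own pace and stop on an object; the grip force is fixed at half the most. Time passes only in rows, so rows that do not move let the fingers close. It gives the time, the measured TCP pose, the force and the opening at its end, in the units of the state.
- env.state(): the state, without advancing time (a new reading comes with each control period).
- env.read_camera(name): name is "side" or "top" or "wrist"; returns the picture (420x560x3 uint8, red, green, blue); there is no depth.
- env.camera_model(name): a dict with "fx", "fy", "cx", "cy" (pixels), "k1" (the pictures are not rectified: a ray, as slopes to the right and down, at radius r is drawn at 1 + k1 r^2 times it, then the intrinsics apply), "view" (4x4, takes a point from world to camera coordinates); the wrist camera has in their place "tool_from_camera" (4x4, takes a point from camera to tool coordinates, whose origin is the TCP and whose axes are the flange's). Camera axes: x right, y down, z forward; pixel columns grow to the right and rows downward; lengths in mm; the calibration is good to about 2 mm. A picture is of the moment at which its call begins: read the wrist's pose just before it. camera_model takes no time and is no camera call.
- env.job_done(): hands the job in, once; it reports no verdict.
Trained networks look in the newest picture that a camera, given by its name, has taken for a name from the list of things; names that differ only in an ending like _2 or _b are one class to them, and where a whole thing is asked for, a point or a joint stands for the part that bears it (a point fixed in the world has none). Each returns a list of dicts, best first, with "confidence" (0 to 1); they miss things now and then, are a little off and sometimes report something else, mostly with a low value. They report only what shows in the picture. A call takes as long as a camera call. They do not tell look-alikes from the thing itself.
- env.masks_of(thing, camera): "region" (420x560 bool, what is visible of it).
- env.landmark_of(thing, camera): "xyz" ([x, y, z] in mm, in world coordinates, good to about 4 mm: a listed point, or the origin of a listed thing).
The state is a dict: "t": time; "joints": joint angles; "qvel": joint speeds; "tau": joint torques, N m; "eef_pos": TCP position; "tcp_rot": TCP orientation; "ft_force": force on the tool from outside, world axes, zero at the start; "moment": the same for the moment, N m; "opening": opening from 0.0 (shut) to 1.0 (fully open).
Only numpy, scipy, OpenCV 4.12 (cv2) and the standard library are available. Lean on these libraries where they do the work, as an engineer would, in place of code of your own. Each camera call takes 0.05 s, during which the arm holds its last target.

## Working session

There is one attempt and no reset: what is moved stays moved. The work goes in short steps, Python scripts to look and compute and a shell command to move; the robot and the scene stay as the last step left them, time stands still between calls to the robot, and variables do not carry over. Pictures are saved under pics/ and viewed, and the job is handed in when it is done.

```bash
mkdir -p pics
python3 - <<'E'
from cell import env
import cv2
s=env.state(); print(s['t'],s['eef_pos'],s['tcp_rot'],s['opening'],env.grasp_offset)
for c in ['side','top','wrist']:
    im=env.read_camera(c); cv2.imwrite(f'pics/{c}0.png',im[:,:,::-1])
    for th in ['clamp_knob','chamber']:
        print(c,th,[(round(d['confidence'],2),[round(v) for v in d['xyz']]) for d in env.landmark_of(th,c)])
E
```

```text
0.0 [ 200.60003051 -591.65961259  214.03404105] [-3.14041774e+00 -1.38109322e-04  3.26801829e-01] 1.0009943112589827 18.8
side clamp_knob [(0.66, [251, 469, 79]), (0.58, [564, 293, 80]), (0.56, [352, 241, 84])]
side chamber [(0.85, [583, 210, 19])]
top clamp_knob [(0.75, [562, 295, 84]), (0.73, [291, -104, 82]), (0.65, [253, 471, 82]), (0.62, [354, 238, 80])]
top chamber [(0.97, [583, 210, 22])]
wrist clamp_knob []
wrist chamber []
```

View pics/top0.png

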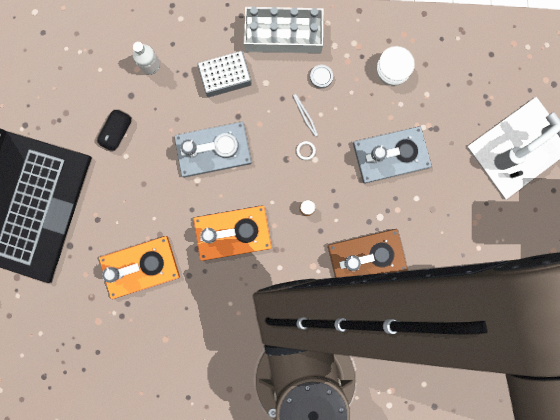

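View pics/side0.png

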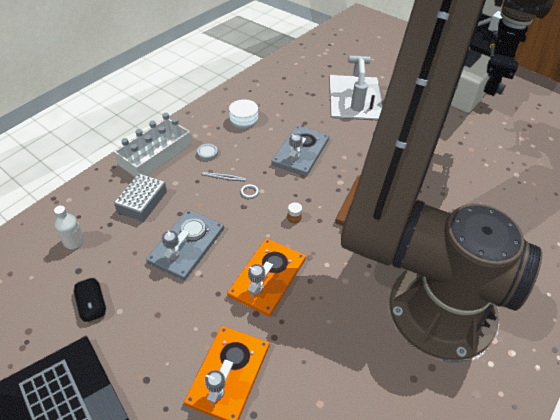

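Candidates in the top picture are the grey stage with a chamber (knob 189,148), the empty grey stage (380,153), orange stages (208,236) and (111,274), and a brown one (353,263). I choose (189,148) and check it in a close crop.

```bash
cat > h.py <<'E'
from cell import env
import cv2, numpy as np
def proj(c,p,T=None):
    m=env.camera_model(c); p=np.append(p,1.)
    q=(m['view']@p)[:3]; x,y=q[0]/q[2],q[1]/q[2]; f=1+m['k1']*(x*x+y*y)
    return m['fx']*x*f+m['cx'],m['fy']*y*f+m['cy']
def ray(c,u,v):
    m=env.camera_model(c); xd,yd=(u-m['cx'])/m['fx'],(v-m['cy'])/m['fy']
    x,y=xd,yd
    for _ in range(20):
        f=1+m['k1']*(x*x+y*y); x,y=xd/f,yd/f
    V=m['view']; R=V[:3,:3]; o=-R.T@V[:3,3]; return o,R.T@np.array([x,y,1.])
def onz(c,u,v,z):
    o,d=ray(c,u,v); return o+d*(z-o[2])/d[2]
E
python3 - <<'E'
from h import *
a=cv2.imread('pics/top0.png')[110:190,160:265]; b=cv2.imread('pics/side0.png')[205:285,140:245]
cv2.imwrite('pics/crop0.png',np.hstack([cv2.resize(x,None,fx=3.8,fy=3.8,interpolation=cv2.INTER_CUBIC) for x in (a,b)]))
m=env.read_camera('top')
for d in env.masks_of('clamp_knob','top'):
    r=d['region']; ys,xs=np.nonzero(r); print(round(d['confidence'],2),xs.mean(),ys.mean(),xs.min(),xs.max(),ys.min(),ys.max())
print(proj('top',[562,294,82]),proj('side',[562,294,82]),proj('top',[562,294,93]))
E
```

```text
0.68 110.48430493273543 274.1434977578475 103 118 266 282
0.53 352.04615384615386 262.65128205128207 344 360 255 270
0.49 188.47368421052633 146.8421052631579 181 196 139 154
0.46 208.8874458874459 234.8181818181818 201 217 227 243
(np.float64(187.75968316249526), np.float64(147.4159040954129)) (np.float64(170.29341906592276), np.float64(238.54705923524597)) (np.float64(186.9262014257714), np.float64(146.42569406086102))
```

View pics/crop0.png

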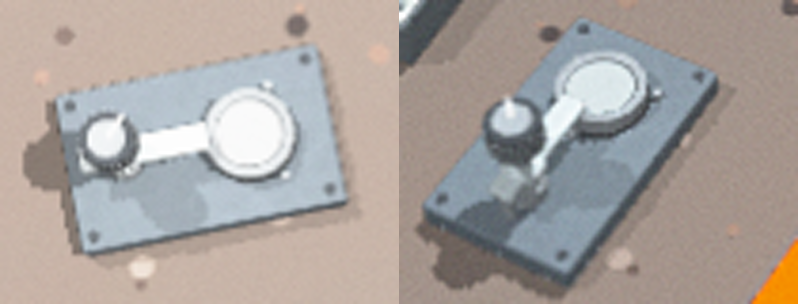

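Pixel (189,148) is the right one: grey stage, chamber under the arm, dark knurled head with a white line. I'll raise the arm and go over to it.

```bash
python3 -m pendant '[0,0,-0.125,0,-1, 0,0,-0.125,0,-1]'; python3 -m pendant '[0.1025,-0.069,0,0,-1,0.1025,-0.069,0,0,-1,0.1025,-0.069,0,0,-1,0.1025,-0.069,0,0,-1,0.1025,-0.069,0,0,-1,0.1025,-0.069,0,0,-1,0.1025,-0.069,0,0,-1,0.1025,-0.069,0,0,-1,0.1025,-0.069,0,0,-1,0.1025,-0.069,0,0,-1]'
```

```text
t: 0.8
eef_pos: [200.6, -591.8, 315.7]
tcp_rot: [-3.141, -0.0, 0.327]
ft_force: [-0.8, -0.6, 0.8]
opening: 0.997
t: 2.05
eef_pos: [501.2, -197.5, 314.8]
tcp_rot: [3.141, -0.0, 0.327]
ft_force: [0.8, -0.4, -0.2]
opening: 0.999
```

```bash
python3 -m pendant '[0.054,-0.112,0,0,-1,0.054,-0.112,0,0,-1,0.054,-0.112,0,0,-1,0.054,-0.112,0,0,-1,0.054,-0.112,0,0,-1,0.054,-0.112,0,0,-1,0.054,-0.112,0,0,-1,0.054,-0.112,0,0,-1,0.054,-0.112,0,0,-1,0.054,-0.112,0,0,-1]';  python3 -m pendant '[0,0,0,-0.058,-1,0,0,0,-0.058,-1,0,0,0,-0.058,-1,0,0,0,-0.058,-1,0,0,0,-0.058,-1,0,0,0,-0.058,-1,0,0,0,-0.058,-1,0,0,0,-0.058,-1,0,0,0,-0.058,-1,0,0,0,-0.058,-1]'; python3 -m pendant '[0,0,0,-0.058,-1,0,0,0,-0.058,-1,0,0,0,-0.058,-1,0,0,0,-0.058,-1,0,0,0,-0.058,-1,0,0,0,-0.058,-1,0,0,0,-0.058,-1,0,0,0,-0.058,-1,0,0,0,-0.058,-1,0,0,0,-0.058,-1]'
cat > look.py <<'E'
import sys
from h import *
n=sys.argv[1]
s=env.state(); im=env.read_camera('wrist'); cv2.imwrite(f'pics/w{n}.png',im[:,:,::-1])
print(s['t'],np.round(s['eef_pos'],1),np.round(s['tcp_rot'],3),np.round(s['joints'],3),s['moment'])
for th in ['clamp_knob','chamber']:
    print(th,[(round(d['confidence'],2),np.round(d['xyz'],1)) for d in env.landmark_of(th,'wrist')])
for d in env.masks_of('clamp_knob','wrist'):
    ys,xs=np.nonzero(d['region']); print(round(d['confidence'],2),xs.mean(),ys.mean(),xs.min(),xs.max(),ys.min(),ys.max())
m=env.camera_model('wrist'); print(np.round(m['tool_from_camera'],3).tolist())
E
python3 look.py 1
```

```text
t: 3.3
eef_pos: [561.1, 296.4, 314.7]
tcp_rot: [3.141, -0.0, 0.327]
ft_force: [0.6, -1.0, -0.0]
opening: 1.0
t: 4.55
eef_pos: [561.1, 294.7, 314.6]
tcp_rot: [-3.141, 0.0, 2.155]
ft_force: [0.6, 0.3, -0.6]
opening: 0.999
t: 5.8
eef_pos: [561.1, 294.7, 314.6]
tcp_rot: [-3.142, -0.0, -2.306]
ft_force: [0.3, 0.8, -0.1]
opening: 0.999
5.8 [561.1 294.7 314.6] [-3.142 -0.    -2.306] [ 0.38   0.427  1.396 -0.     1.319 -2.027] [ 0.13285901 -0.07149369 -0.02304962]
clamp_knob [(0.81, array([565. , 293.2,  80. ]))]
chamber [(0.85, array([581. , 211. ,  20.1]))]
0.74 277.84285714285716 185.79404761904763 262 293 170 202
0.59 556.6105263157895 122.06315789473685 552 559 113 132
0.56 388.90096406660825 17.386503067484664 370 408 0 37
[[0.0, -0.969, -0.246, 68.572], [1.0, 0.0, 0.0, -0.058], [-0.0, -0.246, 0.969, -169.09], [0.0, 0.0, 0.0, 1.0]]
```

View pics/w1.png

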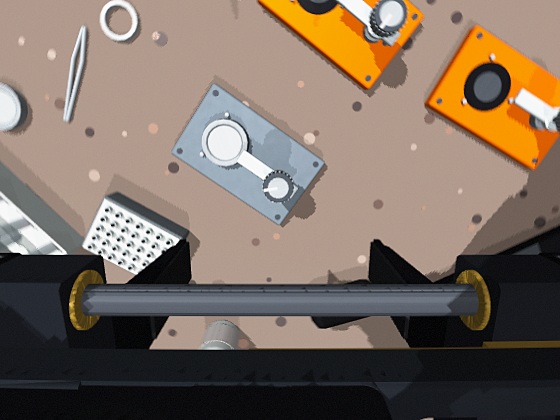

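```bash
cat >> h.py <<'E'
from scipy.spatial.transform import Rotation as Ro
def wonz(s,u,v,z):
    m=env.camera_model('wrist'); x,y=xd,yd=(u-m['cx'])/m['fx'],(v-m['cy'])/m['fy']
    for _ in range(20):
        f=1+m['k1']*(x*x+y*y); x,y=xd/f,yd/f
    T=m['tool_from_camera']; R=Ro.from_euler('xyz',s['tcp_rot']).as_matrix()
    o=R@T[:3,3]+s['eef_pos']; d=R@T[:3,:3]@np.array([x,y,1.]); return o+d*(z-o[2])/d[2]
E
python3 - <<'E'
from h import *
s=env.state()
for z in (82,87,93): print(z,wonz(s,277.8,185.8,z),onz('top',188.5,146.8,z),onz('side',170,240,z))
a=cv2.imread('pics/w1.png')[140:230,230:330]; cv2.imwrite('pics/w1c.png',cv2.resize(a,None,fx=6,fy=6,interpolation=cv2.INTER_CUBIC))
E
python3 -m pendant '[0,0,0,-0.058,-1,0,0,0,-0.058,-1,0,0,0,-0.058,-1]'
```

```text
82 [562.43079429 293.63370374  82.        ] [563.5337057  292.26736559  82.        ] [559.39843413 297.2957468   82.        ]
87 [561.83544262 293.01964395  87.        ] [562.4478197  291.32464807  87.        ] [555.91928257 299.51444537  87.        ]
93 [561.12102062 292.28277219  93.        ] [561.14475651 290.19338705  93.        ] [551.74430068 302.17688366  93.        ]
t: 6.38
eef_pos: [561.1, 294.7, 314.6]
tcp_rot: [-3.142, -0.0, -1.764]
ft_force: [-0.5, -0.2, 0.2]
opening: 0.999
```

View pics/w1c.png

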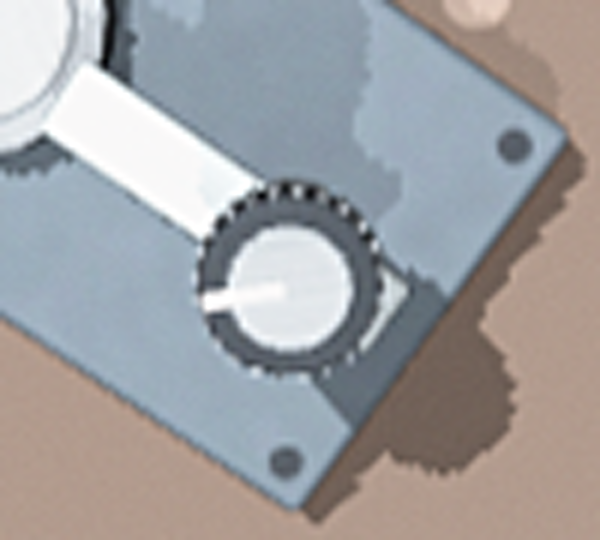

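```bash
python3 -m pendant '[0.0045,-0.0035,0.12,0,-1,0,0,0.12,0,-1,0,0,0.12,0,-1,0,0,0.12,0,-1,0,0,0,0,-1]'; python3 look.py 2
```

```text
t: 7.0
eef_pos: [560.7, 292.0, 119.8]
tcp_rot: [3.136, -0.003, -1.769]
ft_force: [-0.4, 0.0, 0.8]
opening: 1.003
7.0 [560.7 292.  119.8] [ 3.136e+00 -3.000e-03 -1.769e+00] [ 0.376  0.605  1.631 -0.     0.911 -2.568] [ 0.13038255 -0.05578331  0.00864354]
clamp_knob [(0.7, array([570.9, 293.4,  81.2]))]
chamber [(0.75, array([580.5, 204.7,  19.2]))]
0.77 276.57219973009444 240.40249662618083 247 306 209 271
[[0.0, -0.969, -0.246, 68.638], [1.0, 0.0, 0.0, -0.165], [-0.0, -0.246, 0.969, -169.089], [0.0, 0.0, 0.0, 1.0]]
```

View pics/w2.png

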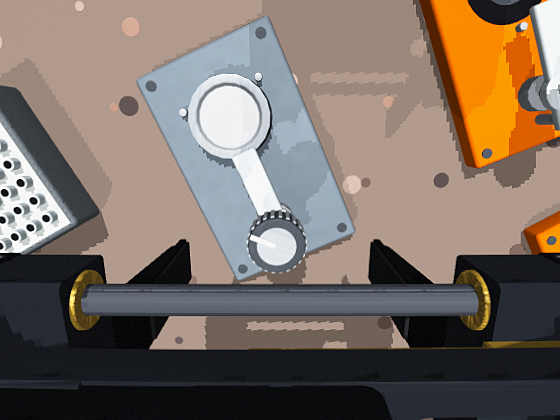

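Run:
```python
from h import *
s=env.state()
# circle fit of head top: gradient-free Hough on crop
im=cv2.imread('pics/w2.png')[190:290,225:330]
cv2.imwrite('pics/w2c.png',cv2.resize(im,None,fx=5,fy=5,interpolation=cv2.INTER_CUBIC))
g=cv2.cvtColor(im,cv2.COLOR_BGR2GRAY)
print(cv2.HoughCircles(g,cv2.HOUGH_GRADIENT,1,50,param1=80,param2=12,minRadius=15,maxRadius=32))
for z in (82,88,93): print(z,wonz(s,276.5,240.4,z), wonz(s,276.5,245,z))
```

```text
[[[51.5 56.5 19.4]
  [99.5 75.5 20.2]]]
82 [565.82512135 296.31130552  82.        ] [566.44804155 299.42160198  82.        ]
88 [565.3596437  294.30618275  88.        ] [565.96492074 297.32838534  88.        ]
93 [564.97174565 292.63524711  93.        ] [565.56232007 295.58403814  93.        ]
```

View pics/w2c.png

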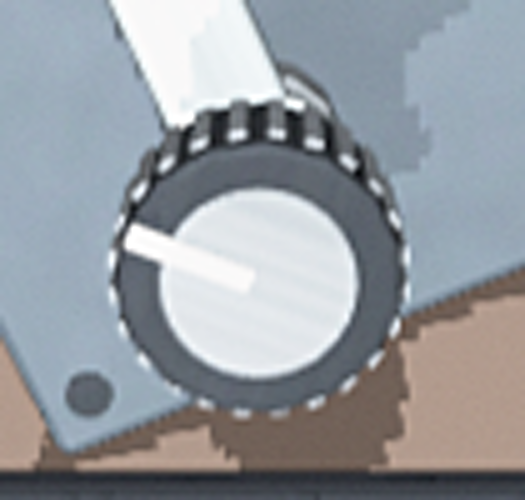

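```bash
python3 -m pendant '[0,0,0,0,-1]'
python3 - <<'E'
from h import *
s=env.state(); im=env.read_camera('wrist'); cv2.imwrite('pics/w3.png',im[:,:,::-1])
print(s['eef_pos'],s['tcp_rot'])
g=cv2.cvtColor(im,cv2.COLOR_RGB2GRAY)
def fit(g,x0,y0,r,th=150):
    sub=g[y0-r:y0+r,x0-r:x0+r]; b=(sub>th).astype('uint8')
    n,l,st,ce=cv2.connectedComponentsWithStats(b)
    for i in range(1,n):
        if st[i,4]>60: print(st[i],ce[i]+[x0-r,y0-r])
fit(g,276,245,16,140)
for d in env.masks_of('clamp_knob','wrist'):
    ys,xs=np.nonzero(d['region']); print(xs.mean(),ys.mean(),xs.min(),xs.max(),ys.min(),ys.max())
for p in [(276.6,246.6)]: print(wonz(s,*p,93))
# same for view 1 
s1=dict(eef_pos=np.array([561.1,294.7,314.6]),tcp_rot=[-3.142,0,-2.306]); print(wonz(s1,278.5,188,93))
# top cam
a=cv2.imread('pics/top0.png')[130:165,170:210]; cv2.imwrite('pics/t0c.png',cv2.resize(a,None,fx=14,fy=14,interpolation=cv2.INTER_CUBIC))
E
```

```text
t: 7.32
eef_pos: [562.8, 292.9, 124.4]
tcp_rot: [-3.139, 0.001, -1.766]
ft_force: [0.3, -0.1, 0.1]
opening: 1.0
[562.75184742 292.94664776 124.43476367] [-3.13922055e+00  1.43838480e-03 -1.76597283e+00]
[  0   0  32  31 882] [276.75963719 243.12811791]
279.4431182394629 236.11935844834017 251 308 206 265
[565.32179188 296.36010439  93.        ]
[562.32667528 294.71336111  93.        ]
```

View pics/t0c.png

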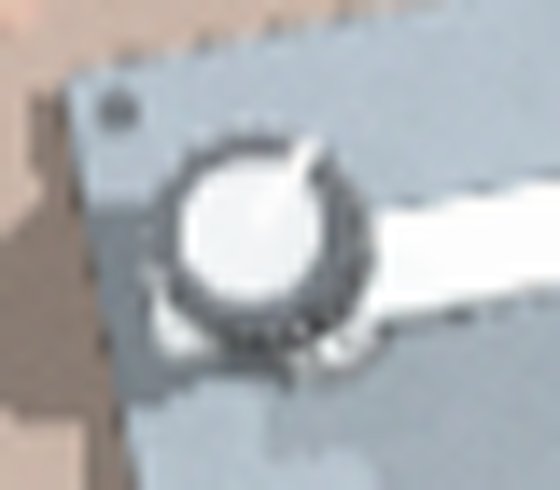

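```bash
python3 -m pendant '[-0.002,0.001,0.05,0,-1,0,0,0.05,0,-1,0,0,0.048,0,-1,0,0,0,0,-1,0,0,0,0,-1,0,0,0,0,-1]';python3 look.py 4
```

```text
t: 8.18
eef_pos: [562.3, 293.7, 64.2]
tcp_rot: [-3.14, 0.001, -1.766]
ft_force: [-0.2, -0.2, -0.1]
opening: 1.002
8.175 [562.3 293.7  64.2] [-3.140e+00  1.000e-03 -1.766e+00] [ 0.377  0.676  1.67  -0.     0.794 -2.57 ] [ 0.17269209 -0.03914106  0.02110348]
clamp_knob [(0.95, array([569.8, 293.9,  81.2]))]
chamber [(0.56, array([578.4, 210.7,  20.8]))]
0.84 278.9280120481928 261.12560240963853 239 318 232 284
[[0.0, -0.969, -0.246, 68.637], [1.0, 0.0, 0.0, -0.168], [-0.0, -0.246, 0.969, -169.09], [0.0, 0.0, 0.0, 1.0]]
```

View pics/w4.png

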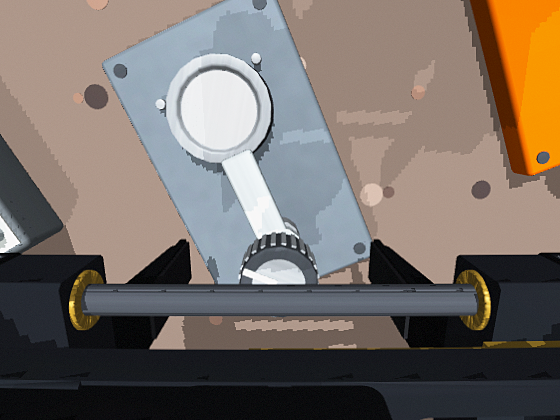

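The knob sits midway between the fingers (u≈279), so I'll close the gripper.

```bash
python3 -m pendant '[0,0,0,0,1,0,0,0,0,1,0,0,0,0,1,0,0,0,0,1,0,0,0,0,1,0,0,0,0,1,0,0,0,0,1,0,0,0,0,1]'; python3 -c "
from cell import env
s=env.state();print(s['moment'],s['opening']*95,s['ft_force'])"
```

```text
t: 9.38
eef_pos: [562.4, 293.5, 63.5]
tcp_rot: [-3.141, 0.0, -1.766]
ft_force: [3.4, -1.1, -0.5]
opening: 0.373
[-0.00917176 -0.63339505 -0.00377642] 35.40582894216593 [ 3.36420471 -1.07072938 -0.47469785]
```

```bash
python3 -m pendant '[0,0,0.00055,0.055,1,0,0,0.00055,0.055,1,0,0,0.00055,0.055,1,0,0,0.00055,0.055,1]'; python3 -c "
from cell import env
s=env.state();print(s['moment'],s['opening']*95,s['ft_force'],s['joints'][5])"; python3 look.py 5
```

```text
t: 9.88
eef_pos: [562.3, 293.6, 62.6]
tcp_rot: [-3.141, 0.001, -2.462]
ft_force: [3.1, 0.8, -0.4]
opening: 0.369
[ 0.23835729 -0.55205198  0.08757096] 35.09695623296949 [ 3.07898693  0.81281281 -0.43653893] -1.8727620581930162
9.875 [562.3 293.6  62.6] [-3.141e+00  1.000e-03 -2.462e+00] [ 0.377  0.678  1.671 -0.     0.792 -1.873] [ 0.23835729 -0.55205198  0.08757096]
clamp_knob [(0.59, array([565.2, 292.9,  80.3]))]
chamber [(0.84, array([579.9, 207.2,  17.5]))]
[[0.0, -0.969, -0.246, 68.567], [1.0, 0.0, 0.0, -0.026], [-0.0, -0.246, 0.969, -169.09], [0.0, 0.0, 0.0, 1.0]]
```

View pics/w5.png

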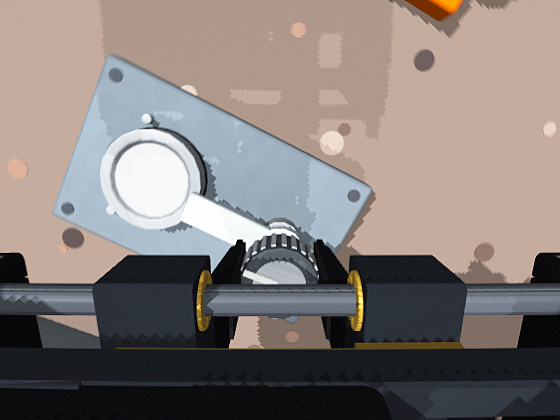

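The white line keeps its place relative to the fingers, so the head is turning with the gripper. Carrying on.

```bash
python3 -m pendant '[0,0,0.00055,0.055,1,0,0,0.00055,0.055,1,0,0,0.00055,0.055,1,0,0,0.00055,0.055,1,0,0,0.00055,0.055,1,0,0,0.00055,0.055,1,0,0,0.00055,0.055,1,0,0,0.00055,0.055,1,0,0,0.00055,0.055,1,0,0,0.00055,0.055,1]'; python3 -c "
from cell import env
s=env.state();print(s['moment'],s['opening']*95,s['ft_force'],s['joints'][5])"
python3 -m pendant '[0,0,0.00055,0.055,1,0,0,0.00055,0.055,1,0,0,0.00055,0.055,1,0,0,0.00055,0.055,1,0,0,0.00055,0.055,1,0,0,0.00055,0.055,1,0,0,0.00055,0.055,1,0,0,0.00055,0.055,1,0,0,0.00055,0.055,1,0,0,0.00055,0.055,1]'; python3 -c "
from cell import env
s=env.state();print(s['moment'],s['opening']*95,s['ft_force'],s['joints'][5])"; python3 look.py 6
```

```text
t: 11.32
eef_pos: [562.6, 294.0, 60.5]
tcp_rot: [3.14, 0.0, 2.097]
ft_force: [5.3, 1.7, -2.3]
opening: 0.375
[ 0.49206285 -1.25885104  0.13460207] 35.60238151526978 [ 5.30540497  1.73351254 -2.29589983] -0.14884024493454703
t: 12.58
eef_pos: [562.8, 293.6, 58.2]
tcp_rot: [3.141, -0.002, 0.369]
ft_force: [5.8, -0.1, -1.9]
opening: 0.372
[-0.30001033 -1.2332101   0.05240729] 35.36896477861597 [ 5.79737469 -0.13629484 -1.90189302] 1.5790589438919638
12.575 [562.8 293.6  58.2] [ 3.141e+00 -2.000e-03  3.690e-01] [ 3.770e-01  6.840e-01  1.673e+00 -1.000e-03  7.830e-01  1.579e+00] [-0.30001033 -1.2332101   0.05240729]
clamp_knob []
chamber [(0.84, array([580.8, 209. ,  18.8]))]
0.9 279.37931034482756 261.1753360607832 240 318 232 284
[[0.0, -0.969, -0.246, 69.029], [1.0, 0.0, -0.0, -0.048], [0.0, -0.246, 0.969, -169.089], [0.0, 0.0, 0.0, 1.0]]
```

View pics/w6.png

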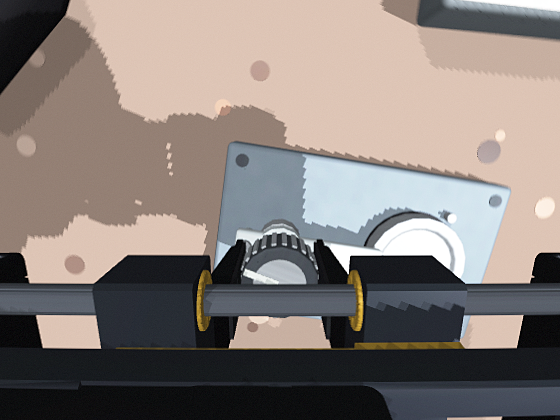

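```bash
python3 -m pendant '[0,0,0.00055,0.055,1,0,0,0.00055,0.055,1,0,0,0.00055,0.055,1,0,0,0.00055,0.055,1,0,0,0.00055,0.055,1,0,0,0.00055,0.055,1]'; python3 -c "
from cell import env
s=env.state();print(s['moment'],s['opening']*95,s['ft_force'],s['joints'][5])"; python3 look.py 7
python3 -m pendant '[0,0,0,0,-1,0,0,0,0,-1,0,0,0,0,-1,0,0,0,0,-1,0,0,0,0,-1,0,0,0,0,-1]'
```

```text
t: 13.52
eef_pos: [562.7, 293.4, 56.9]
tcp_rot: [-3.141, -0.001, -0.667]
ft_force: [5.3, -1.2, -1.5]
opening: 0.373
[-0.2132886  -0.9895869   0.09565836] 35.4711107966936 [ 5.33475335 -1.1628628  -1.51329415] 2.6157588434158714
13.525 [562.7 293.4  56.9] [-3.141e+00 -1.000e-03 -6.670e-01] [ 3.770e-01  6.860e-01  1.674e+00 -1.000e-03  7.810e-01  2.616e+00] [-0.2132886  -0.9895869   0.09565836]
clamp_knob [(0.75, array([570.5, 293.4,  73.9]))]
chamber [(0.72, array([580.3, 208.9,  21.4]))]
0.82 279.2149390243902 261.3006097560976 241 318 232 317
[[0.0, -0.969, -0.246, 68.876], [1.0, 0.0, -0.0, -0.221], [0.0, -0.246, 0.969, -169.09], [0.0, 0.0, 0.0, 1.0]]
t: 14.48
eef_pos: [561.9, 293.5, 56.8]
tcp_rot: [3.142, -0.0, -0.666]
ft_force: [0.3, -0.1, -0.0]
opening: 0.946
```

View pics/w7.png

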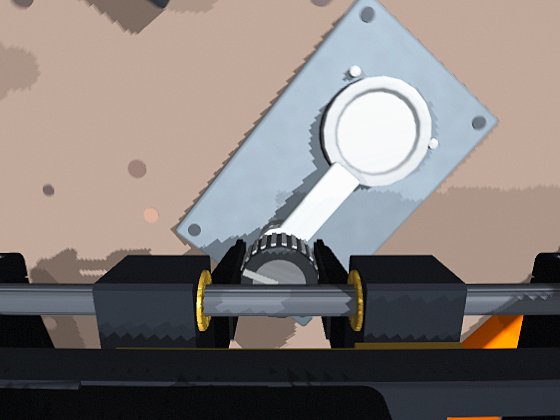

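```bash
python3 -m pendant '[0,0,0,-0.058,-1,0,0,0,-0.058,-1,0,0,0,-0.058,-1,0,0,0,-0.058,-1,0,0,0,-0.058,-1,0,0,0,-0.058,-1,0,0,0,-0.058,-1,0,0,0,-0.058,-1,0,0,0,-0.058,-1,0,0,0,-0.058,-1]'; python3 -m pendant '[0,0,0,-0.058,-1,0,0,0,-0.058,-1,0,0,0,-0.058,-1,0,0,0,-0.058,-1,0,0,0,-0.058,-1,0,0,0,-0.058,-1,0,0,0,-0.058,-1,0,0,0,-0.058,-1,0,0,0,-0.058,-1,0,0,0,0,-1]'; python3 -m pendant '[0,0,0,0,1,0,0,0,0,1,0,0,0,0,1,0,0,0,0,1,0,0,0,0,1,0,0,0,0,1,0,0,0,0,1,0,0,0,0,1]'; python3 -c "
from cell import env
s=env.state();print(s['moment'],s['opening']*95,s['ft_force'],s['joints'][5])"; python3 look.py 8
```

```text
t: 15.72
eef_pos: [561.9, 293.5, 56.8]
tcp_rot: [3.142, 0.0, 1.162]
ft_force: [-0.0, 0.4, 0.2]
opening: 1.003
t: 16.98
eef_pos: [561.9, 293.5, 56.8]
tcp_rot: [-3.142, 0.0, 2.795]
ft_force: [-0.1, 0.4, -0.3]
opening: 1.0
t: 17.98
eef_pos: [562.0, 293.8, 56.9]
tcp_rot: [3.141, 0.0, 2.796]
ft_force: [1.8, 1.4, 0.3]
opening: 0.373
[ 0.49282813 -0.25778755 -0.02968598] 35.476088756707355 [1.80563249 1.3602503  0.31019002] -0.8479029173590349
17.975 [562.  293.8  56.9] [3.141 0.    2.796] [ 0.377  0.686  1.674  0.     0.781 -0.848] [ 0.49282813 -0.25778755 -0.02968598]
clamp_knob [(0.97, array([567.9, 296.7,  71.1]))]
chamber []
[[0.0, -0.969, -0.246, 68.659], [1.0, 0.0, 0.0, 0.187], [-0.0, -0.246, 0.969, -169.09], [0.0, 0.0, 0.0, 1.0]]
```

View pics/w8.png

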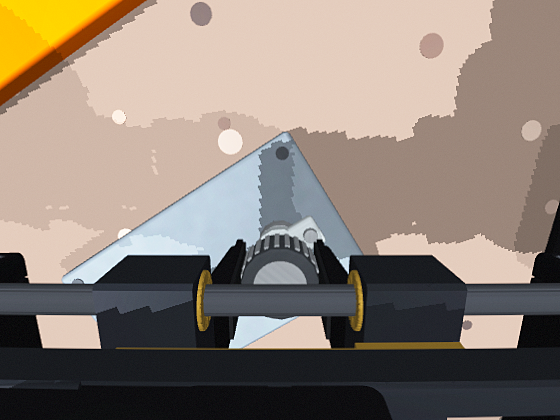

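Five rows, then two at a time with moment checks until the stop.

```bash
cat > m.py <<'E'
from cell import env
s=env.state();print('MZ',round(s['moment'][2],3),'q6',round(s['joints'][5],3),'tau6',round(s['tau'][5],3),s['opening']*95)
E
python3 -m pendant '[0,0,0.00055,0.055,1,0,0,0.00055,0.055,1,0,0,0.00055,0.055,1,0,0,0.00055,0.055,1,0,0,0.00055,0.055,1]' >/dev/null; python3 m.py
python3 -m pendant '[0,0,0.00055,0.055,1,0,0,0.00055,0.055,1]'>/dev/null;python3 m.py
python3 -m pendant '[0,0,0.00055,0.055,1]';python3 m.py
```

```text
MZ 0.087 q6 0.022 tau6 -2.207 35.41342254005929
MZ 0.052 q6 0.367 tau6 -2.207 35.43583450586035
t: 19.18
eef_pos: [562.7, 294.1, 55.1]
tcp_rot: [3.14, -0.001, 1.408]
ft_force: [4.3, 5.8, -2.6]
opening: 0.372
MZ 0.069 q6 0.54 tau6 -2.207 35.38110588917649
```

```bash
python3 -m pendant '[0,0,0.00055,0.055,1]'>/dev/null;python3 m.py
python3 -m pendant '[0,0,0.00055,0.055,1]'>/dev/null;python3 m.py
python3 -m pendant '[0,0,0.00055,0.055,1]';python3 m.py
```

```text
MZ 0.862 q6 0.713 tau6 -1.642 35.150703183190174
MZ 0.642 q6 0.885 tau6 -1.777 35.29631017461803
t: 19.55
eef_pos: [562.4, 293.2, 55.0]
tcp_rot: [3.14, -0.0, 0.891]
ft_force: [3.5, 2.1, 6.9]
opening: 0.374
MZ 0.312 q6 1.058 tau6 -1.779 35.52452644478269
```

The moment jumped from 0.07 to 0.86 N m and the grip then slipped, which means the stop. I'll regrip and test it once more.

```bash
python3 -m pendant '[0,0,0,0,-1,0,0,0,0,-1,0,0,0,0,-1,0,0,0,0,-1,0,0,0,0,-1]' >/dev/null; python3 look.py 9; python3 -m pendant '[0,0,0,0,1,0,0,0,0,1,0,0,0,0,1,0,0,0,0,1,0,0,0,0,1,0,0,0,0,1,0,0,0,0,1,0,0,0,0,1]';python3 m.py;python3 -m pendant '[0,0,0,0.03,1]'>/dev/null;python3 m.py;python3 -m pendant '[0,0,0,0.03,1]'>/dev/null;python3 m.py; python3 -m pendant '[0,0,0,0.03,1]'>/dev/null;python3 m.py
```

```text
20.175 [561.9 293.5  54.3] [-3.142  0.     0.896] [ 0.377  0.689  1.676 -0.     0.777  1.052] [-0.08157586 -0.02641524 -0.00441381]
clamp_knob [(0.71, array([565.2, 295.4,  74.8]))]
chamber [(0.78, array([581. , 209.6,  20. ]))]
0.8 280.46553738317755 260.41209112149534 240 320 231 283
[[0.0, -0.969, -0.246, 69.024], [1.0, 0.0, -0.0, 0.073], [0.0, -0.246, 0.969, -169.09], [0.0, 0.0, 0.0, 1.0]]
t: 21.38
eef_pos: [562.2, 293.3, 54.5]
tcp_rot: [3.141, -0.0, 0.895]
ft_force: [3.0, -3.0, -0.0]
opening: 0.375
MZ 0.022 q6 1.053 tau6 -0.004 35.61973639826407
MZ 0.666 q6 1.148 tau6 -1.119 35.424026164212485
MZ 0.591 q6 1.244 tau6 -0.74 35.546977646345056
MZ 0.435 q6 1.338 tau6 -0.677 35.70518353456508
```

View pics/w9.png

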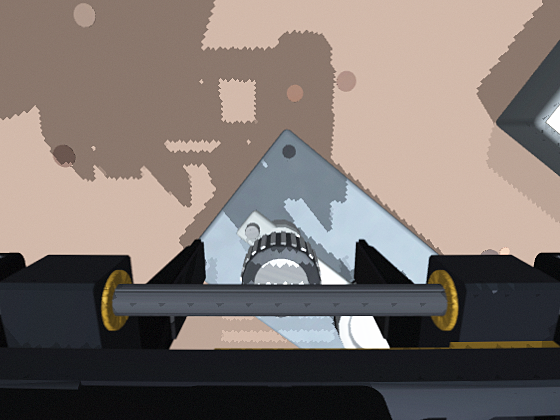

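The stop is confirmed, since the moment rises straight away with the new grip. Releasing, lifting and inspecting.

```bash
python3 -m pendant '[0,0,0,0,-1,0,0,0,0,-1,0,0,0,0,-1,0,0,0,0,-1,0,0,0,0,-1,0,0,-0.1,0,-1,0,0,-0.15,0,-1,0,0,-0.15,0,-1,0,0,-0.15,0,-1,0,0,0,0,-1]'
python3 -m pendant '[-0.15,0,0,0,-1,-0.15,0,0,0,-1,0,0,0,0,-1,0,0,0,0,-1]'; python3 look.py 10
python3 - <<'E'
from h import *
ims=[env.read_camera(c) for c in ('top','side')]
a,b=[cv2.resize(x,None,fx=3.8,fy=3.8,interpolation=cv2.INTER_CUBIC)[:,:,::-1] for x in (ims[0][110:190,160:265],ims[1][205:285,140:245])]
cv2.imwrite('pics/fin.png',np.hstack([a,b])); cv2.imwrite('pics/ftop.png',ims[0][:,:,::-1])
for c in('top','side'):
  for th in ['clamp_knob','chamber']:
    print(c,th,[(round(d['confidence'],2),[round(v,1) for v in d['xyz']]) for d in env.landmark_of(th,c)])
E
```

```text
t: 23.0
eef_pos: [563.1, 294.1, 279.4]
tcp_rot: [3.14, -0.008, 0.613]
ft_force: [-0.4, -0.1, -1.2]
opening: 0.999
t: 23.5
eef_pos: [464.1, 224.6, 274.3]
tcp_rot: [3.141, -0.0, 0.612]
ft_force: [0.6, -0.0, 0.2]
opening: 1.005
23.5 [464.1 224.6 274.3] [ 3.141 -0.     0.612] [0.323 0.274 1.741 0.    1.126 1.281] [-0.03104491 -0.05829786  0.04302338]
clamp_knob [(0.73, array([355.2, 232.8,  84.3])), (0.6, array([566.7, 291.8,  71. ]))]
chamber [(0.62, array([582.9, 209.9,  18. ]))]
0.72 212.9008350730689 264.92901878914404 196 230 248 282
0.63 6.751184834123222 219.05450236966826 0 17 204 236
0.56 279.48458149779736 73.46784140969163 262 297 55 93
[[0.0, -0.969, -0.246, 69.036], [1.0, 0.0, -0.0, 0.008], [0.0, -0.246, 0.969, -169.09], [0.0, 0.0, 0.0, 1.0]]
top clamp_knob [(0.68, [291.1, -104.2, 81.9]), (0.53, [254.4, 466.0, 83.9])]
top chamber []
side clamp_knob [(0.72, [252.3, 468.8, 83.4]), (0.7, [295.9, -103.7, 79.5]), (0.63, [561.3, 294.9, 71.5]), (0.53, [351.9, 241.6, 83.5])]
side chamber [(0.97, [583.6, 214.6, 22.2])]
```

View pics/w10.png

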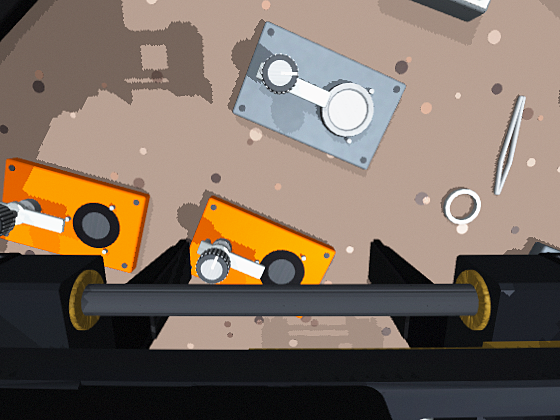

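View pics/fin.png

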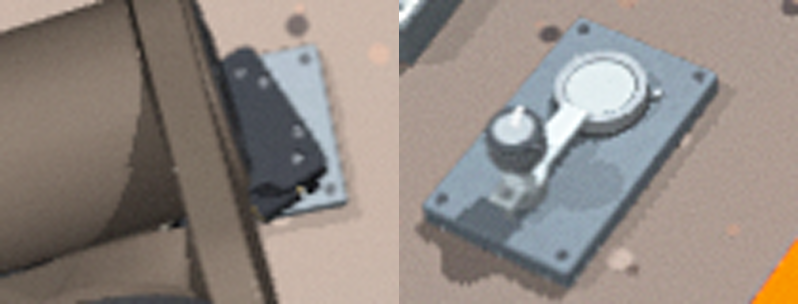

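View pics/ftop.png

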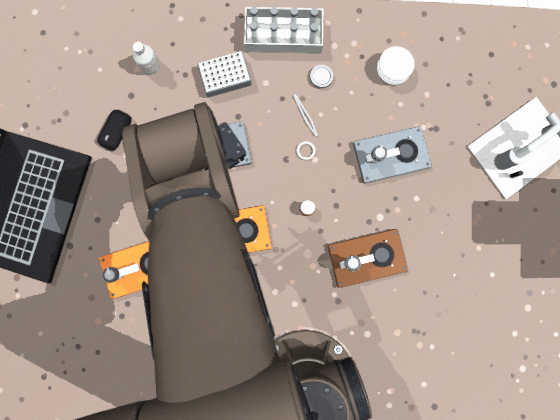

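```bash
python3 -c "
from cell import env
env.job_done(); print(env.state()['t'])"
```

```text
the job is handed in; nothing more can be done
the job is handed in; nothing more can be done
```

The thumbscrew of the grey stage with the chamber is screwed fully home and the job is handed in, at about 24 s of the 61 s allowed.

- **Turning:** I turned the screw clockwise about 6.7 rad in two grips, 5.2 rad and then about 1.5 rad. At that point the moment jumped from 0.07 to 0.86 N m and the fingers slipped on the head. A fresh grip met the stop again at once, at 0.67 N m.
- **Head height:** the networks put the head at about 71 mm from the side and wrist cameras, against about 82 mm at the start. The expected final height is 73 mm, so this agrees within their 4 mm accuracy.
- **Chamber and arm:** the final wrist and side pictures show the chamber between its pins with the arm down on it. The side-camera chamber reading differs by about 4 mm from the first one; the wrist-camera reading is unchanged.
- **Other items:** I did not touch the empty stage or the orange and brown look-alikes, and the gripper was open and clear at hand-in.

**Disagreements and gaps:**
- The top camera could not recheck the stage because the arm blocked its view.
- One early wrist measurement, taken while the arm was still settling, was 3–4 mm off. I took it again before gripping.

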